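# Lock the bayonet filler cap onto a motorcycle crankcase

### The arm

A 6-joint arm with a two-finger parallel gripper is mounted at the origin on the work surface. World frame = base frame: x ahead of the robot, y to its left, z up, the work surface at z = 0. Lengths are in mm, angles in degrees, forces in N, time in s.
With the tool pointing down it reaches from about 300 to 750 mm from the base axis. Payload 8.5 kg.
Tool frame: the origin (TCP) lies midway between the tips of the shut fingers; the grasp point (between the pads) lies robot.tcp_to_grasp behind it (robot.tcp_to_grasp is the distance from the TCP to the grasp point, in mm); y points along the fingers, z is the direction in which the jaws open and shut, and the axes are right-handed (so a half turn about y gives the same grasp; the last joint's range is limited). The gripper opens to 88 mm and grips with 3 to 60 N. Pads are 18 mm wide; open, the fingers measure 123 mm over their backs; the gripper's body (75 mm by 187 mm) begins 45 mm behind the grasp point.
Start: joints at [63.295, 21.807, 74.336, -0, 83.858, -12.336], TCP at [136.491, 532.776, 238.748] pointing down, gripper open.
Joint ranges: [-178.18, 178.18], [-50.72, 133.34], [12.68, 142.11], [-81.47, 261.47], [9.98, 163.14], [-165.26, 165.26]. Speed limits (degrees/s): [136.94, 136.94, 180, 180, 180, 180].

### API

Orientations are given as a 3x3 rotation matrix whose columns are the frame's x, y, z axes.
In Python, from workcell import robot, imaging gives the robot as it stands. The module is installed in compiled form; this text tells all that it offers.
- The arm moves only by the tool move_arm, never from a script. Its argument "steps" is text: rows parted by semicolons, each of 5 numbers parted by spaces: the shift along the tool's x, y, z in mm, then the turn about the tool's y in rad, then the closure in counts, from 0 (fully open) to 255 (shut). A call has 1 to 5 rows; each row shifts and turns the commanded pose from where the row before left it, along the tool's axes as they then stand; what a row does not reach is not made up. A row lasts 1/12 s, in which the tool goes at most 41.7 mm and 7.16 degrees, less where a joint would pass 70% of its speed; a pose out of reach is approached as far as the arm can. A call is refused whole if a number of a shift passes 41.7 or a number of a turn 0.125, either way. A call with a gripper value outside its range is refused whole. The fingers move at their own pace and stop on an object; the grip force is fixed at half the most. Time passes only in rows, so rows that do not move let the fingers close. It gives the time, the measured TCP pose, the force and the opening at its end, in the units of the state.
- robot.observe(): the state, without advancing time (a new reading comes with each control period).
- imaging.camera(name): name is "scene" or "side" or "wrist"; returns the picture (384x512x3 uint8, red, green, blue); there is no depth.
- imaging.camera_info(name): a dict with "vertical_fov" (degrees; the focal length in pixels is half the picture's height over the tangent of half this angle, whatever the lens; pixels are square), "cx", "cy" (the principal point, pixels), "rvec" (rotation vector, rad) and "tvec" (3), from world to camera coordinates, as OpenCV has them. Camera axes: x right, y down, z forward; pixel columns grow to the right and rows downward; lengths in mm; the calibration is good to about 2 mm. A picture is of the moment at which its call begins: read the wrist's pose just before it. camera_info takes no time and is no camera call; for the wrist camera it gives the pose at the moment of the call.
- robot.job_done(): hands the job in, once; it reports no verdict.
The state is a dict: "time": time; "joint_pos": joint angles; "qd": joint speeds; "joint_torque": joint torques, N m; "eef_pos": TCP position; "ee_rot": TCP orientation; "force": force on the tool from outside, world axes, zero at the start; "ft_torque": the same for the moment, N m; "grip_width": opening from 0.0 (shut) to 1.0 (fully open).
Only numpy, scipy, OpenCV 4.12 (cv2) and the standard library are available. Lean on these libraries where they do the work, as an engineer would, in place of code of your own. Each camera call takes 0.05 s, during which the arm holds its last target.

### The job

Close the oil filler of the crankcase on the bench: take the black winged cap from the cardboard, feel its two lugs into the two slots of the aluminium filler collar, press it down gently against the spring and twist it clockwise until the lugs are caught and spring up into their pockets under the rim, then let go of it. Do not force it, and leave the other parts lying where they are.

Things in the scene. Friction and masses are not known exactly. Their poses are not given: they have to be found in the camera images.
- cap: Loose black plastic filler cap, 48 mm tall, about 90 g, standing on its stem. Origin: centre of the stem's lower end; z up. Stem 24 mm in diameter, 0-17 mm up (tapered to 20 mm at its foot); two opposite lugs on it, 5-10 mm up, reaching 20 mm from the axis to +x and -x, 9 mm wide; round flange 54 mm in diameter, 17-22 mm up. A half turn gives the same cap.
- cap_bar (a point): Middle of the cap's straight grip bar (the wing), 35 mm above the cap's origin; its axes are the cap's. The bar is 40 mm long along x (so it points along the lugs), 14 mm wide along y and stands 22 to 48 mm above the origin, on the flange.
- engine: The crankcase, fixed on the bench, dark metal with a bright flange, about 270 x 250 mm, deck 92 mm high. Origin: centre of its underside, z up. Six steel studs, 50 mm long, stand on the deck, the nearest about 85 mm from the filler's axis. The cap must not be pushed on the crankcase or collar with more than 50 N.
- filler_mouth (a point): Centre of the aluminium filler collar's rim (top face), at (-50,-50,118) mm in the crankcase's frame, same axes. Collar 54 mm across; hole 27 mm in diameter with two opposite slots 12 mm wide for the lugs. The collar does not turn, but its line of slots lies anywhere within 0.4 rad of this x axis: see or feel it. Lugs resting on the rim beside the slots: cap origin 5 mm below the rim.
- filler_seal (a point): Top of the spring-loaded seal in the collar at rest, 6 mm below the rim's centre. It pushes up on the stem's end with 1 N per mm of travel, so a cap in the slots but not locked stands with its origin 7 mm below the rim. The cap's flange meets the rim when the origin is 17 mm down (11 N).
- filler_lock (a point): Where the cap's origin stands when locked, 14 mm below the rim. To lock: with the origin held 15.5 to 17 mm below the rim the cap turns clockwise seen from above, its lugs under a ridge; 1.22 rad from the slots the lugs stand under pockets (12 mm wide, 1.5 mm high) at a firm end stop (0.2 N m is enough there); released, the spring lifts them in. Anticlockwise is blocked.
- screw_cap: Bystander: plain round black screw cap without wing or lugs, 42 mm in diameter, 22 mm tall. Origin: centre of its underside.
- piston: Bystander: bright piston, 60 mm in diameter, 42 mm tall, standing. Origin: centre of its underside.
- socket: Bystander: steel socket, 26 mm in diameter, 36 mm tall, standing. Origin: centre of its underside.
- sprocket: Bystander: flat dark sprocket, 80 mm across, 6 mm thick. Origin: centre of its underside.
- wrench: Bystander: steel wrench, 190 mm long, lying at the right-hand edge of the cardboard. Origin: near its middle.
There are look-alikes about, which are no part of the job. What is shaped like the cap but orange, purple or red is not meant.

How it is judged (in metres and radians):
On the way, in this order (a step that is already met when the one before it is completed fails the run):
1. the cap has been picked up, upright, clear of the bench (height (world z) of cap above 0.05 m and angle between cap's own z axis and vertical below 0.3 rad), for 0.1 s.
2. the cap is in the collar, pressed down against the spring (its origin at least 15 mm below the rim) (horizontal distance between cap and filler_mouth below 0.004 m and z of cap in the frame of filler_mouth below -0.015 m), for 0.1 s.
At the end, for the whole second after the job is handed in: The cap is locked in the collar and let go: within 4 mm of the filler's axis, upright within 0.07 rad, at rest, its origin 12.8 to 14.8 mm below the rim (lugs up in the pockets: neither popped up nor stuck under the ridge) (horizontal distance between cap and filler_mouth below 0.004 m and z of cap in the frame of filler_mouth between -0.0148 and -0.0128 m and angle between cap's own z axis and vertical below 0.07 rad and linear speed of cap below 0.02 m/s and contact force between the fingers and cap below 0.1 N); the robot touches nothing.
It fails at once if the cap is forced: more than 50 N between it and the crankcase (contact force between cap and engine above 50 N).
It fails at once if another part is knocked more than 30 mm from its place (distance of any of screw_cap, piston, socket, sprocket, wrench from where it was at the start of the episode above 0.03 m).
It also fails if it takes over 69 s, if anything falls off the work surface, if the arm or the gripper's body presses on something with over 40 N, if the wrist force passes 120 N, or if a joint passes its speed limit or range.

## Working session

There is one attempt and no reset: what is moved stays moved. The work goes in short steps, Python scripts to look and compute and a tool call to move; the robot and the scene stay as the last step left them, time stands still between calls to the robot, and variables do not carry over. Pictures are saved under pics/ and viewed, and the job is handed in when it is done.

Besides the shell and the picture viewer there is one more tool, called after "Call:" as name(argument=value, ...) on one line, values as JSON. move_arm: Moves the arm, as the interface text tells. Its arguments: {"type":"object","properties":{"steps":{"type":"string"}},"required":["steps"]}

```bash
mkdir -p pics
python3 - <<'E'
from workcell import robot, imaging
import cv2
s=robot.observe();print(s, robot.tcp_to_grasp)
for n in ("scene","side","wrist"):
    print(n,imaging.camera_info(n))
    im=imaging.camera(n);cv2.imwrite(f"pics/{n}0.png",im[:,:,::-1])
E
```

```text
{'time': 0.0, 'joint_pos': array([ 6.32940153e+01,  2.18404571e+01,  7.43834723e+01,  2.05058040e-04,
        8.38576610e+01, -1.23359070e+01]), 'qd': array([-0.03018967,  0.02668987, -0.04261692,  0.00111517,  0.16003598,
        0.0215785 ]), 'joint_torque': array([-4.22933044e-04, -4.37930596e+01, -2.24563301e+01,  7.13641942e-02,
        3.51078145e-02, -1.07393803e-04]), 'eef_pos': array([136.37843781, 532.54233724, 238.15030633]), 'ee_rot': array([[ 9.68712711e-01, -6.43150982e-04,  2.48183945e-01],
       [-2.48184587e-01, -1.27051283e-03,  9.68711926e-01],
       [-3.07707142e-04, -9.99998986e-01, -1.39038208e-03]]), 'force': array([ 0.35298099,  0.26648445, -0.340006  ]), 'ft_torque': array([ 0.03095517,  0.0329763 , -0.02086333]), 'grip_width': 1.0002050109088598} 18.700000000000003
scene {'vertical_fov': 56.17176285858051, 'cx': 250.769017529722, 'cy': 195.31074726225333, 'rvec': array([ 2.34506974,  0.7104151 , -0.26373534]), 'tvec': array([-439.29500008, -223.05915297, 1095.83011637])}
side {'vertical_fov': 54.9649559734255, 'cx': 256.59716949125493, 'cy': 195.65248774372924, 'rvec': array([ 2.10712827e+00, -1.72351645e-02, -1.63290438e-04]), 'tvec': array([-568.02970614,   38.144756  , 1124.22395207])}
wrist {'vertical_fov': 68.34086574083838, 'cx': 256.40270585924696, 'cy': 187.89751748411402, 'rvec': array([-2.2661231 , -1.76167904, -0.28719177]), 'tvec': array([-549.31692227,  -44.2336269 ,  390.3807764 ])}
```

View pics/scene0.png

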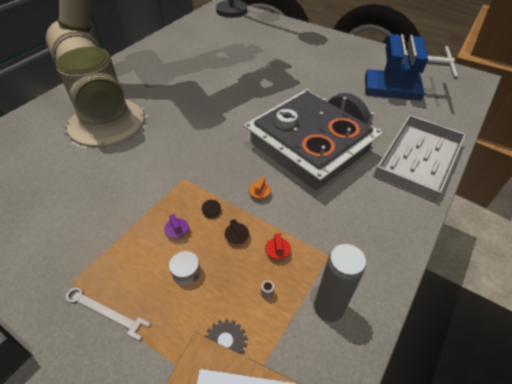

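View pics/side0.png

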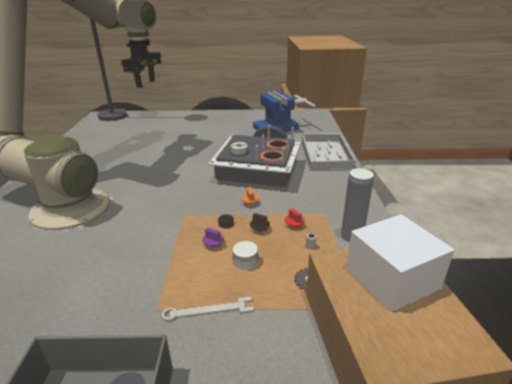

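View pics/wrist0.png

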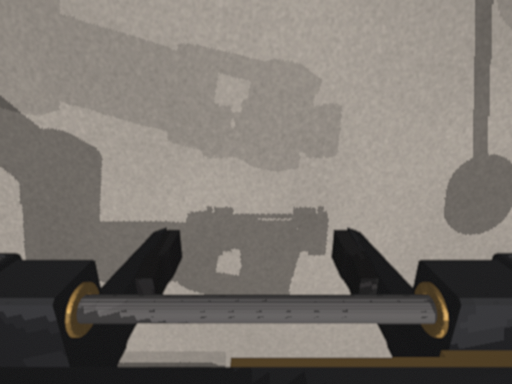

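The black winged cap is at about (236,233) in the scene view and (260,222) in the side view. The others are purple (176,227), red (278,247) and orange (260,189), plus a plain round screw cap at (211,208). Only the first is both black and winged. I'll check it in a crop and measure it.

```bash
cat > h.py <<'E'
import numpy as np, cv2
from workcell import robot, imaging
def ray(info,px,H=384):
    f=H/2/np.tan(np.radians(info['vertical_fov'])/2)
    R,_=cv2.Rodrigues(np.array(info['rvec'])); t=np.array(info['tvec'])
    d=np.array([(px[0]-info['cx'])/f,(px[1]-info['cy'])/f,1.])
    o=-R.T@t; d=R.T@d; return o,d/np.linalg.norm(d)
def onplane(info,px,z):
    o,d=ray(info,px); return o+d*(z-o[2])/d[2]
def tri(i1,p1,i2,p2):
    o1,d1=ray(i1,p1);o2,d2=ray(i2,p2)
    A=np.c_[d1,-d2];s=np.linalg.lstsq(A,o2-o1,rcond=None)[0]
    a=o1+s[0]*d1;b=o2+s[1]*d2
    return (a+b)/2,np.linalg.norm(a-b)
def proj(info,P):
    f=384/2/np.tan(np.radians(info['vertical_fov'])/2)
    K=np.array([[f,0,info['cx']],[0,f,info['cy']],[0,0,1]])
    return cv2.projectPoints(np.atleast_2d(np.array(P,float)),np.array(info['rvec']),np.array(info['tvec']),K,None)[0][:,0]
E
python3 - <<'E'
from h import *
a=cv2.imread('pics/scene0.png');b=cv2.imread('pics/side0.png')
c1=cv2.resize(a[185:265,150:300],None,fx=5,fy=5,interpolation=cv2.INTER_CUBIC)[:, :750]
c2=cv2.resize(b[130:190,200:310],None,fx=6,fy=6,interpolation=cv2.INTER_CUBIC)
cv2.imwrite('pics/c1.png',c1);cv2.imwrite('pics/c2.png',c2)
c3=cv2.resize(b[200:250,195:325],None,fx=6,fy=6,interpolation=cv2.INTER_CUBIC);cv2.imwrite('pics/c3.png',c3)
c4=cv2.resize(a[85:185,240:390],None,fx=5,fy=5,interpolation=cv2.INTER_CUBIC);cv2.imwrite('pics/c4.png',c4)
I=imaging.camera_info
print(tri(I('scene'),(236,233),I('side'),(260,222)))
for p in((236,236),(176,230),(278,250),(260,191),(211,209)):print(p,onplane(I('scene'),p,20))
print(tri(I('scene'),(287,115),I('side'),(239.5,146)))
E
```

```text
(array([ 576.34487163, -131.2428715 ,   30.60859091]), np.float64(1.1365013336594965))
(236, 236) [ 577.04706456 -132.41338117   20.        ]
(176, 230) [ 455.16677858 -194.16852905   20.        ]
(278, 250) [ 673.41402864 -111.76789532   20.        ]
(260, 191) [549.35077475   9.24259269  20.        ]
(211, 209) [ 483.6638154  -102.59362431   20.        ]
(array([513.00078336, 191.74486902, 117.52883487]), np.float64(3.6677773933784183))
```

View pics/c1.png

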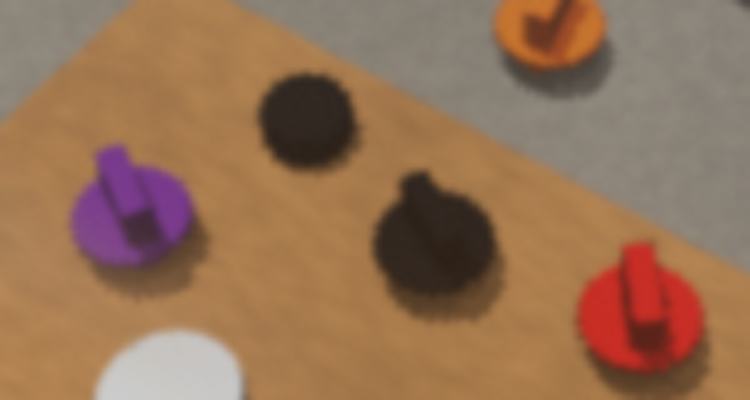

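View pics/c2.png

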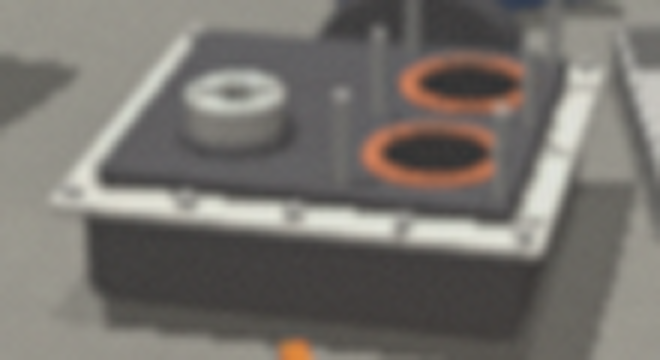

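View pics/c3.png

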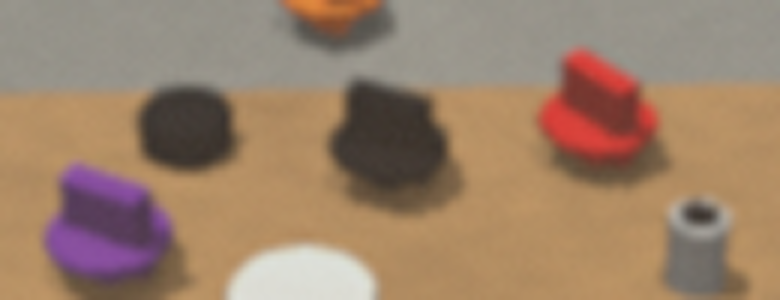

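View pics/c4.png

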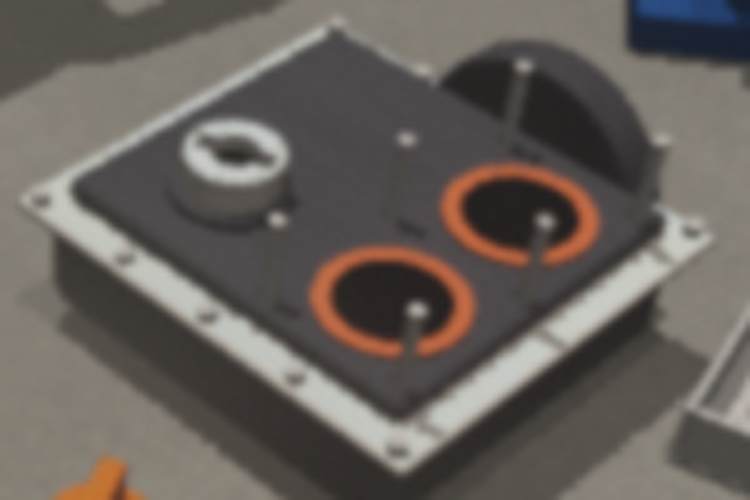

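Run:
```python
from h import *
I=imaging.camera_info
o,d=ray(I('wrist'),(256,192));s=robot.observe();R=s['ee_rot']
print('cam in tool',R.T@(o-s['eef_pos']),R.T@d)
s1=I('scene');s2=I('side')
P=lambda i,p,z:onplane(i,p,z)[:2].round(1)
# bar top ends in c1 crop
print('bar scene',P(s1,(150+416/5,185+180/5),48),P(s1,(150+447/5,185+240/5),48))
print('bar side',P(s2,(195+350/6,200+85/6),48),P(s2,(195+430/6,200+95/6),48))
print('collar',P(s1,(240+235/5,85+152/5),118),P(s2,(200+235/6,130+93/6),118))
print('slot',P(s1,(240+192/5,85+140/5),118),P(s1,(240+278/5,85+162/5),118))
# deck flange corners
for p in((25,200),(400,470),(710,235),(335,18)):print('corner',P(s1,(240+p[0]/5,85+p[1]/5),88))
for p in((58,200),(545,250),(605,70)):print('corner side',P(s2,(200+p[0]/6,130+p[1]/6),88))
print('jt',s['joint_pos'])
```

```text
cam in tool [ -83.45726039 -145.08063329   -0.21367505] [ 0.33317076  0.94286585 -0.00110655]
bar scene [ 560.7 -118.5] [ 590.4 -137.1]
bar side [ 558.1 -118. ] [ 594. -127.]
collar [512.2 191.8] [513.1 191.3]
slot [488.6 188.3] [534.6 196.8]
corner [422.6 130.8]
corner [674.7  64.7]
corner [732.8 303.2]
corner [478.8 371.7]
corner side [419.5 119.5]
corner side [674.2  54. ]
corner side [732.2 290.7]
jt [ 6.32943925e+01  2.18296199e+01  7.43706553e+01 -6.51304634e-04
  8.38568449e+01 -1.23360880e+01]
```

Call:
move_arm(steps="29 0 -26 0 0;29 0 -26 0 0;29 0 -26 0 0;29 0 -26 0 0;29 0 -26 0 0")

```text
time: 0.57
eef_pos: [245.1, 369.2, 238.6]
ee_rot: [[0.969, -0.0, 0.248], [-0.248, -0.0, 0.969], [-0.0, -1.0, -0.0]]
force: [1.1, 0.2, -0.3]
grip_width: 1.002
```

Call:
move_arm(steps="30 0 -25 0 0;30 0 -25 0 0;30 0 -25 0 0;30 0 -25 0 0;30 0 -25 0 0")

```text
time: 0.98
eef_pos: [359.6, 210.8, 238.8]
ee_rot: [[0.969, 0.0, 0.248], [-0.248, 0.0, 0.969], [0.0, -1.0, 0.0]]
force: [0.5, 1.3, 0.1]
grip_width: 1.0
```

Call:
move_arm(steps="30 0 -25 0 0;30 0 -25 0 0;30 0 -25 0 0;30 0 -25 0 0;30 0 -25 0 0")

```text
time: 1.4
eef_pos: [473.9, 52.3, 238.7]
ee_rot: [[0.969, -0.0, 0.249], [-0.249, 0.0, 0.969], [-0.0, -1.0, 0.0]]
force: [0.3, 0.7, 0.3]
grip_width: 1.003
```

Call:
move_arm(steps="30 0 -25 0 0;30 0 -25 0 0;30 0 -25 0.06 0;30 0 -25 0.06 0;30 0 -25 0.06 0")

```text
time: 1.82
eef_pos: [582.5, -109.6, 238.4]
ee_rot: [[0.907, -0.0, 0.42], [-0.42, 0.0, 0.907], [-0.001, -1.0, 0.0]]
force: [0.1, 0.5, 0.6]
grip_width: 0.999
```

Call:
move_arm(steps="18 10 -18 0 0;18 10 -18 0 0;0 0 0 0 0;0 0 0 0 0")

```text
time: 2.15
eef_pos: [599.1, -156.4, 217.5]
ee_rot: [[0.908, -0.002, 0.419], [-0.419, 0.001, 0.908], [-0.002, -1.0, 0.0]]
force: [-0.1, 0.6, 0.1]
grip_width: 0.997
```

Run:
```python
from h import *
w=imaging.camera_info('wrist');im=imaging.camera('wrist');cv2.imwrite('pics/w1.png',im[:,:,::-1]);np.save('w1.npy',w,allow_pickle=True)
s=robot.observe();print(s['eef_pos'],s['ee_rot'],s['joint_pos'],s['time'])
```

```text
[ 599.1159606  -155.45341463  218.46030257] [[ 9.08465086e-01 -8.23974933e-04  4.17959937e-01]
 [-4.17959528e-01  6.26365258e-04  9.08465432e-01]
 [-1.01034833e-03 -9.99999464e-01  2.24642794e-04]] [-2.54940215e+01  2.96395853e+01  6.45558628e+01  1.21051114e-02
  8.58626122e+01 -9.07890502e+01] 2.2
```

View pics/w1.png

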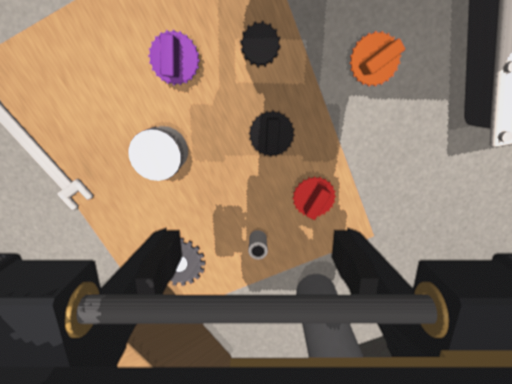

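The black winged cap is at (272,133) in the wrist view. Its bar points almost up-down in the picture. The neighbours are the screw cap (260,43), red (314,198) and purple (173,57).

Run:
```python
from h import *
a=cv2.imread('pics/w1.png')
c=a[100:165,235:310]
g=c.max(axis=2).astype(float)
c=np.clip(c.astype(float)*4,0,255).astype(np.uint8)
cv2.imwrite('pics/w1c.png',cv2.resize(c,None,fx=8,fy=8,interpolation=cv2.INTER_CUBIC))
w=np.load('w1.npy',allow_pickle=True).item()
m=((a.max(axis=2)<60)&(np.hypot(*(np.mgrid[:384,:512]-np.array([133,272])[:,None,None]))<32)).astype(np.uint8)
n,l,st,ce=cv2.connectedComponentsWithStats(m);k=1+np.argmax(st[1:,4]);print(st[k],ce[k])
print(onplane(w,ce[k],22),onplane(w,ce[k],35))
```

```text
[ 250  111   44   45 1470] [271.59795918 133.23401361]
[ 572.24691506 -124.23442663   22.        ] [ 570.39025676 -124.14355935   35.        ]
```

View pics/w1c.png

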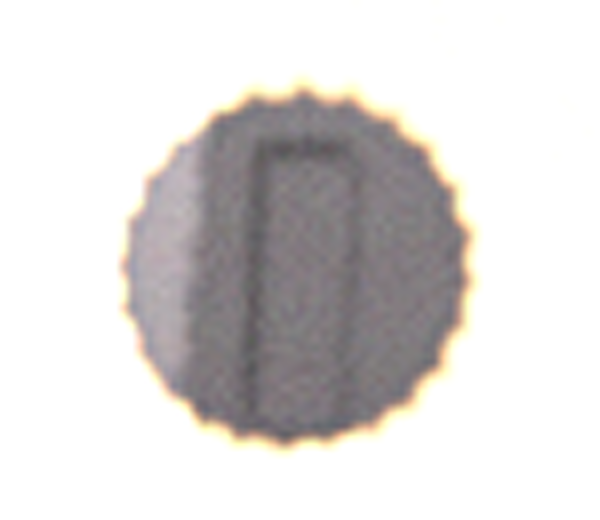

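Run:
```python
from h import *
w=np.load('w1.npy',allow_pickle=True).item()
q=lambda x,y,z:onplane(w,(235+x/8,100+y/8),z)[:2]
for A,B in(((262,150),(245,410)),((355,160),(343,410))):
    a,b=q(*A,48),q(*B,48);d=b-a;print(a,b,np.degrees(np.arctan2(d[1],d[0])),np.linalg.norm(d))
print('bar width',np.linalg.norm(q(253,280,48)-q(349,280,48)),'centre line',(q(253,280,48)+q(349,280,48))/2)
print('flange',q(295,265,21), 'dia',np.linalg.norm(q(128,265,22)-q(465,265,22)),np.linalg.norm(q(300,90,22)-q(290,440,22)))
s=robot.observe();R=s['ee_rot']; c=np.r_[q(295,265,21),0];print('tool delta to cap',R.T@(c-s['eef_pos']))
```

```text
[ 552.53714408 -121.58294802] [ 584.10600741 -138.23447975] -27.810164966794733 35.691268410728604
[ 559.02475029 -110.64578667] [ 589.86479241 -125.71424654] -26.040157608181897 34.32443271603527
bar width 13.255712006351805 centre line [ 570.77679199 -123.79938497]
flange [ 572.40996818 -123.88817202] dia 50.27109772272208 51.738263251277964
tool delta to cap [-37.2337346  218.501962    17.46482133]
```

Call:
move_arm(steps="-18 30 9 0.04 0;-17 30 8 0 0;0 0 0 0 0;0 0 0 0 0")

```text
time: 2.53
eef_pos: [574.6, -123.5, 158.9]
ee_rot: [[0.892, -0.001, 0.452], [-0.452, 0.001, 0.892], [-0.002, -1.0, -0.0]]
force: [0.3, -1.1, 0.5]
grip_width: 1.003
```

Run:
```python
from h import *
w=imaging.camera_info('wrist');im=imaging.camera('wrist');cv2.imwrite('pics/w2.png',im[:,:,::-1]);np.save('w2.npy',w,allow_pickle=True)
s=robot.observe();print(s['eef_pos'],s['ee_rot'],s['time']);np.save('s2.npy',s,allow_pickle=True)
a=im[:,:,::-1]
c=np.clip(a[120:260,170:340].astype(float)*3,0,255).astype(np.uint8)
cv2.imwrite('pics/w2c.png',cv2.resize(c,None,fx=4,fy=4,interpolation=cv2.INTER_CUBIC))
```

```text
[ 575.8842116  -124.56044117  160.32179262] [[ 8.91908999e-01  2.08424711e-03  4.52210120e-01]
 [-4.52209069e-01 -9.77447976e-04  8.91911432e-01]
 [ 2.30097569e-03 -9.99997350e-01  7.07207991e-05]] 2.5833
```

View pics/w2c.png

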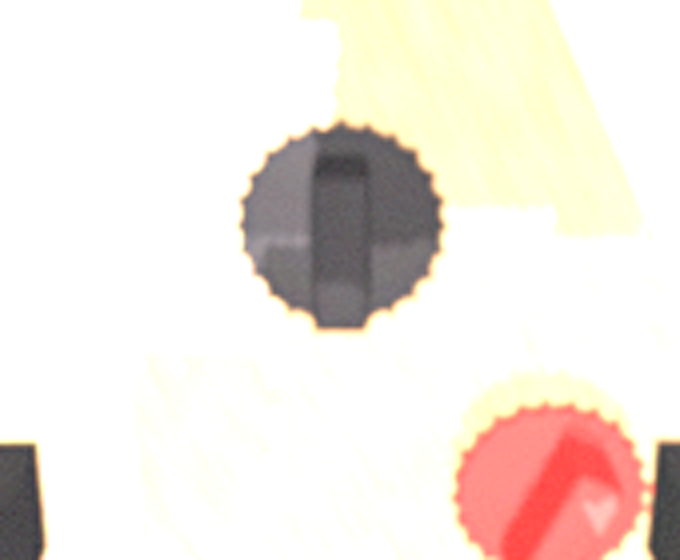

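Run:
```python
from h import *
w=np.load('w2.npy',allow_pickle=True).item();s=np.load('s2.npy',allow_pickle=True).item()
q=lambda x,y,z:onplane(w,(170+x/4,120+y/4),z)
A=q(341,177,48);B=q(341,328,48);d=B-A;print(A,B,np.linalg.norm(d),np.degrees(np.arctan2(d[1],d[0])),'w',np.linalg.norm(q(313,250,48)-q(368,250,48)))
C=(A+B)/2;print('bar mid',C)
F=q(341,222,22);print('flange',F,np.linalg.norm(q(242,222,22)-q(442,222,22)))
R=s['ee_rot']
for X in(C,F):print(R.T@(X-s['eef_pos']))
```

```text
[ 555.75981931 -115.34433064   48.        ] [ 589.32970689 -132.33335855   48.        ] 37.62398731224043 -26.843031285631525 w 13.05030186468294
bar mid [ 572.5447631  -123.83884459   48.        ]
flange [ 572.07351306 -123.71510761   22.        ] 51.84515849453228
[ -3.5632464  112.31382944  -0.87447565]
[ -4.09933891 138.31265739  -0.97905601]
```

Call:
move_arm(steps="-4 30 -1 0.01 0;0 30 0 0 0;0 30 0 0 0;0 20 0 0 0;0 8 0 0 0")

```text
time: 3.0
eef_pos: [571.8, -124.6, 39.8]
ee_rot: [[0.887, -0.0, 0.462], [-0.462, -0.0, 0.887], [-0.0, -1.0, -0.0]]
force: [1.0, 1.1, -0.3]
grip_width: 1.001
```

Run:
```python
from h import *
s=robot.observe();print(s['eef_pos'],s['force'],s['time'])
for n in('wrist','side','scene'):
    im=imaging.camera(n)[:,:,::-1]
    if n=='side': im=cv2.resize(im[170:270,200:320],None,fx=5,fy=5)
    if n=='scene': im=cv2.resize(im[170:270,170:300],None,fx=5,fy=5)
    cv2.imwrite(f'pics/{n}3.png',im)
```

```text
[ 571.82697688 -124.56413162   39.82458735] [ 1.02352693  1.05586514 -0.34638979] 3.0
```

View pics/wrist3.png

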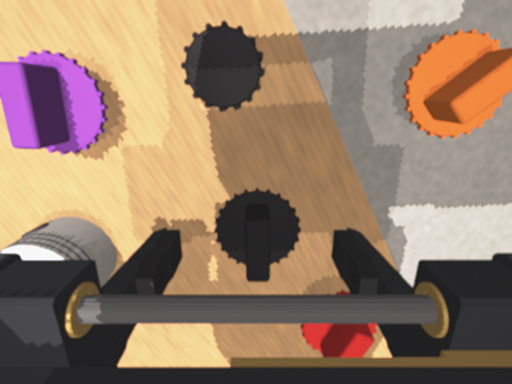

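View pics/side3.png

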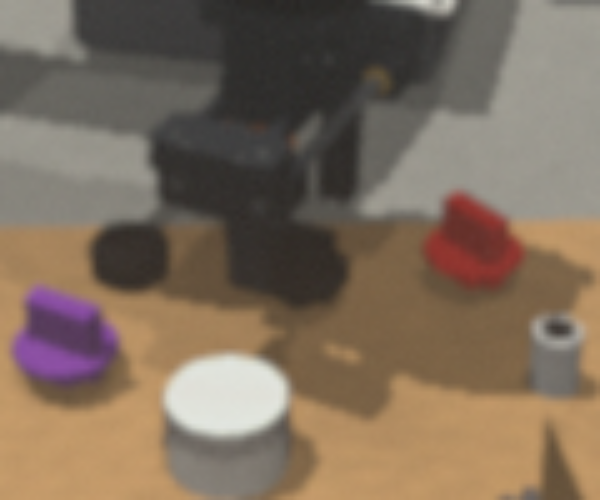

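Run:
```python
from h import *
w=imaging.camera_info('wrist');s=robot.observe();R=s['ee_rot']
for p in((257,222),(258,280),(246,250),(270,250)):
    X=onplane(w,p,48);print(X,R.T@(X-s['eef_pos']))
```

```text
[ 557.49628901 -116.79840093   48.        ] [-16.94925991  -5.82597797   0.14261018]
[ 590.8908209  -133.46877407   48.        ] [20.36894333 -5.7252401   0.80416825]
[ 570.01575224 -130.25193602   48.        ] [ 0.37242094 -5.78025215 -5.99675848]
[ 576.23045764 -118.29741889   48.        ] [ 0.35466183 -5.77814135  7.47664951]
```

Call:
move_arm(steps="0 8 0 0 0;0 7 0 0 0;0 0 0 0 0;0 0 0 0 0")

```text
time: 3.48
eef_pos: [571.2, -124.2, 25.9]
ee_rot: [[0.887, 0.0, 0.462], [-0.462, -0.0, 0.887], [0.0, -1.0, -0.0]]
force: [-0.5, 0.7, 0.3]
grip_width: 1.001
```

Bar centred within about 2 mm. Close.

Call:
move_arm(steps="1 0 0 0 150;0 0 0 0 255;0 0 0 0 255;0 0 0 0 255;0 0 0 0 255")

```text
time: 3.9
eef_pos: [572.1, -124.7, 25.9]
ee_rot: [[0.887, 0.0, 0.463], [-0.463, -0.0, 0.887], [0.0, -1.0, 0.0]]
force: [-0.1, 0.2, 0.3]
grip_width: 0.643
```

Call:
move_arm(steps="0 0 0 0 255;0 0 0 0 255;0 0 0 0 255;0 0 0 0 255;0 0 0 0 255")

```text
time: 4.32
eef_pos: [572.1, -124.7, 25.7]
ee_rot: [[0.887, -0.0, 0.462], [-0.462, -0.0, 0.887], [-0.0, -1.0, -0.0]]
force: [-0.9, -0.9, -0.3]
grip_width: 0.268
```

Call:
move_arm(steps="0 0 0 0 255;0 0 0 0 255;0 0 0 0 255;0 0 0 0 255;0 0 0 0 255")

```text
time: 4.73
eef_pos: [572.1, -124.7, 25.7]
ee_rot: [[0.887, -0.0, 0.463], [-0.463, 0.0, 0.887], [-0.0, -1.0, 0.0]]
force: [-0.2, 0.7, -0.3]
grip_width: 0.153
```

Call:
move_arm(steps="0 -10 0 0 255;0 -30 0 0 255;0 -40 0 0 255;0 -40 0 0 255;0 -40 0 0 255")

```text
time: 5.15
eef_pos: [571.6, -124.4, 188.3]
ee_rot: [[0.887, -0.0, 0.462], [-0.462, 0.0, 0.887], [-0.0, -1.0, -0.0]]
force: [0.2, 0.0, -1.0]
grip_width: 0.16
```

Call:
move_arm(steps="0 -40 0 0 255;0 -10 0 0 255;0 0 0 0 255")

```text
time: 5.4
eef_pos: [572.8, -124.9, 239.6]
ee_rot: [[0.887, 0.006, 0.462], [-0.462, -0.003, 0.887], [0.007, -1.0, 0.0]]
force: [-0.1, -0.3, -1.2]
grip_width: 0.154
```

Run:
```python
from h import *
s=robot.observe();print(s['eef_pos'],s['force'],s['time'],s['grip_width']*88)
im=imaging.camera('wrist')[:,:,::-1];cv2.imwrite('pics/w4.png',im)
```

```text
[ 572.77317049 -124.89906293  239.5834214 ] [-0.06731071 -0.3267049  -1.16587306] 5.4 13.555531654176656
```

View pics/w4.png

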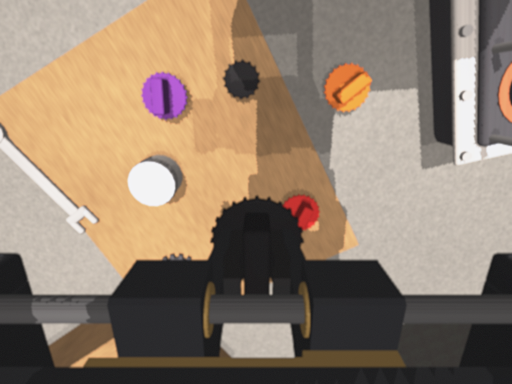

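Call:
move_arm(steps="-17.6 0 31.4 0 255;-17.6 0 31.4 0 255;-17.6 0 31.4 0 255;-17.6 0 31.4 0 255;-17.6 0 31.4 0 255")

```text
time: 5.87
eef_pos: [565.5, 56.9, 233.2]
ee_rot: [[0.886, -0.005, 0.463], [-0.463, 0.0, 0.886], [-0.005, -1.0, -0.002]]
force: [0.9, 0.9, -0.9]
grip_width: 0.156
```

Call:
move_arm(steps="-17.6 0 31.4 0 255;-17.6 0 31.4 0 255;-17.6 0 31.4 0 255;-17.6 0 31.4 0 255")

```text
time: 6.2
eef_pos: [561.2, 200.8, 233.1]
ee_rot: [[0.887, -0.005, 0.463], [-0.463, -0.001, 0.887], [-0.004, -1.0, -0.003]]
force: [0.3, -0.4, -1.3]
grip_width: 0.158
```

Call:
move_arm(steps="0 0 0 -0.124 255;0 0 0 -0.124 255;0 0 0 -0.124 255;0 0 0 -0.124 255;0 0 0 -0.124 255")

```text
time: 6.62
eef_pos: [561.5, 199.1, 232.9]
ee_rot: [[0.989, -0.005, -0.145], [0.145, -0.001, 0.989], [-0.005, -1.0, -0.0]]
force: [-0.9, 0.3, -0.9]
grip_width: 0.156
```

Call:
move_arm(steps="0 0 0 0 255;0 0 0 0 255;0 0 0 0 255")

```text
time: 6.87
eef_pos: [562.0, 199.1, 234.5]
ee_rot: [[0.991, -0.002, -0.135], [0.135, -0.0, 0.991], [-0.002, -1.0, -0.0]]
force: [-0.0, -0.9, -1.4]
grip_width: 0.152
```

Run:
```python
from h import *
s=robot.observe();w=imaging.camera_info('wrist');print(s['eef_pos'],s['ee_rot'][:,0],s['joint_pos'],s['force'],s['time'],s['grip_width']*88)
im=imaging.camera('wrist')[:,:,::-1];cv2.imwrite('pics/w5.png',im)
np.save('w5.npy',w,allow_pickle=True);np.save('s5.npy',s,allow_pickle=True)
```

```text
[561.99651162 199.06598125 234.4912994 ] [ 0.99082864  0.13510418 -0.0023374 ] [ 8.13891221e+00  2.67333533e+01  6.69335077e+01 -6.69435876e-04
  8.64670694e+01 -8.96257128e+01] [-0.02516144 -0.87977772 -1.35864676] 6.8667 13.411745720966291
```

View pics/w5.png

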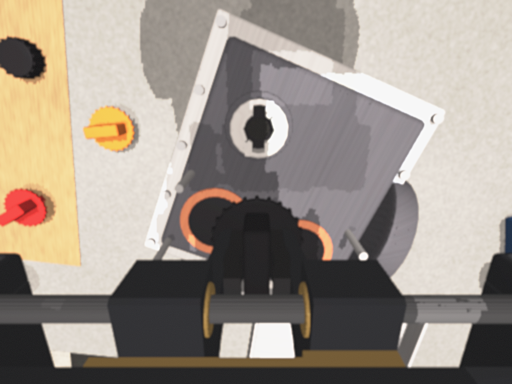

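The collar is at about (259,127), with its slots nearly vertical in the picture. Measure the collar, the slots and the held flange.

Run:
```python
from h import *
a=cv2.imread('pics/w5.png');w=np.load('w5.npy',allow_pickle=True).item();s=np.load('s5.npy',allow_pickle=True).item()
cv2.imwrite('pics/w5c.png',cv2.resize(a[90:165,220:300],None,fx=8,fy=8,interpolation=cv2.INTER_CUBIC)[:600])
b=np.clip(a.astype(float)*3,0,255).astype(np.uint8)[185:285,195:320]
cv2.imwrite('pics/w5d.png',cv2.resize(b,None,fx=6,fy=6,interpolation=cv2.INTER_CUBIC))
```

```text
(no output)
```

View pics/w5c.png

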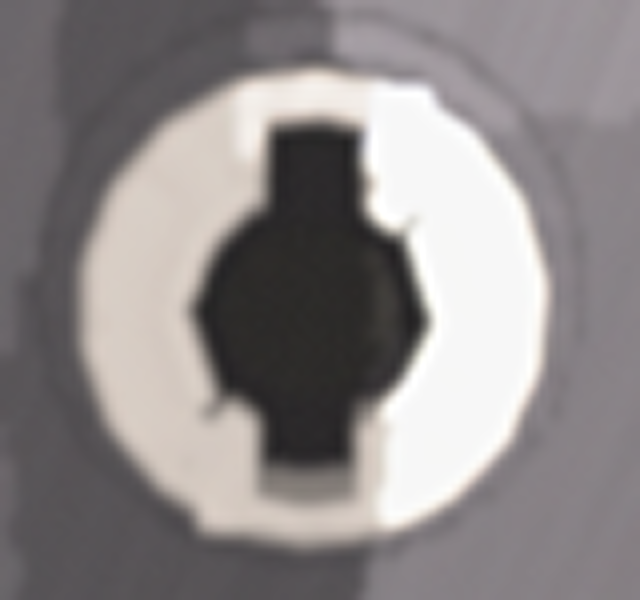

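View pics/w5d.png

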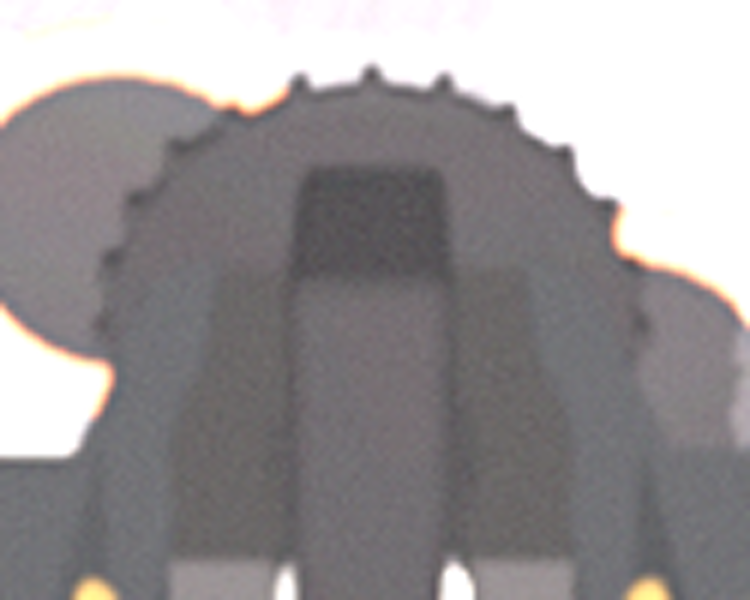

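Run:
```python
from h import *
w=np.load('w5.npy',allow_pickle=True).item();s=np.load('s5.npy',allow_pickle=True).item();R=s['ee_rot'];p=s['eef_pos']
q=lambda x,y,z=118:onplane(w,(220+x/8,90+y/8),z)
T=q(317.5,122);B=q(307.5,500);C=q(312.5,309)
print('centre',C,'len',np.linalg.norm(T-B),'yaw',np.degrees(np.arctan2(*(B-T)[[1,0]])),'tool yaw',np.degrees(np.arctan2(R[1,0],R[0,0])))
print('outer',np.linalg.norm(q(80,307)-q(548,307)),np.linalg.norm(q(314,68)-q(314,545)),'hole',np.linalg.norm(q(192,307)-q(428,307)),q(314,307))
print('C in tool',R.T@(C-p))
d=lambda x,y,z:R.T@(onplane(w,(195+x/6,185+y/6),z)-p)
zo=p[2]-25.7
pts=[(372,70),(300,80),(443,80),(172,145),(567,152),(105,255),(637,258),(98,325),(645,325),(610,205),(135,198)]
X=np.array([d(*t,zo+22) for t in pts]);A=np.c_[2*X[:,0],2*X[:,2],np.ones(len(X))];sol=np.linalg.lstsq(A,X[:,0]**2+X[:,2]**2,rcond=None)[0]
print('flange ctr tool x,z',sol[:2],'r',np.sqrt(sol[2]+sol[0]**2+sol[1]**2))
print('bar end top (should be cx-20)',d(371,278,zo+48),'edges',d(297,278,zo+48),d(447,278,zo+48), 'lower end',d(372,168,zo+22))
```

```text
centre [509.5452792  194.20552453 118.        ] len 42.53149003158776 yaw 6.476419760533298 tool yaw 7.764665255514501
outer 53.342955752490525 53.61058848858689 hole 26.89945937938207 [509.29950658 194.34357876 118.        ]
C in tool [-52.35456479 116.61393025   2.27364737]
flange ctr tool x,z [-1.06444321  0.10549589] r 26.87402500852998
bar end top (should be cx-20) [-19.95281566 -22.25342653   0.12672817] edges [-19.94399864 -22.25328657  -5.83562912] [-19.96187079 -22.25357026   6.25010078] lower end [-18.18251099   3.74250305   0.25796013]
```

Call:
move_arm(steps="0 20 2 0.022 255;0 20 0 0 255;0 18 0 0 255;0 0 0 0 255;0 0 0 0 255")

```text
time: 7.33
eef_pos: [561.9, 201.1, 177.4]
ee_rot: [[0.993, -0.002, -0.116], [0.116, -0.0, 0.993], [-0.002, -1.0, -0.0]]
force: [-0.1, -0.8, -0.5]
grip_width: 0.155
```

Run:
```python
from h import *
s=robot.observe();w=imaging.camera_info('wrist');print(s['eef_pos'],s['ee_rot'][:,0],s['force'],s['time'],s['grip_width']*88)
im=imaging.camera('wrist')[:,:,::-1];cv2.imwrite('pics/w6.png',im)
np.save('w6.npy',w,allow_pickle=True);np.save('s6.npy',s,allow_pickle=True)
cv2.imwrite('pics/w6c.png',cv2.resize(im[50:170,195:325],None,fx=5,fy=5,interpolation=cv2.INTER_CUBIC))
```

```text
[561.86035668 201.07018248 177.37242087] [ 0.99330134  0.1155402  -0.00170795] [-0.14718142 -0.75187177 -0.52345596] 7.3333 13.610461037354408
```

View pics/w6c.png

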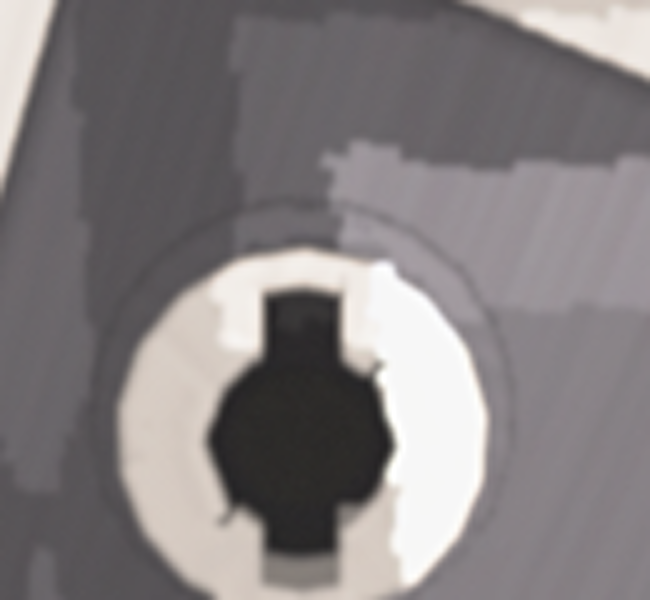

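View pics/w6.png

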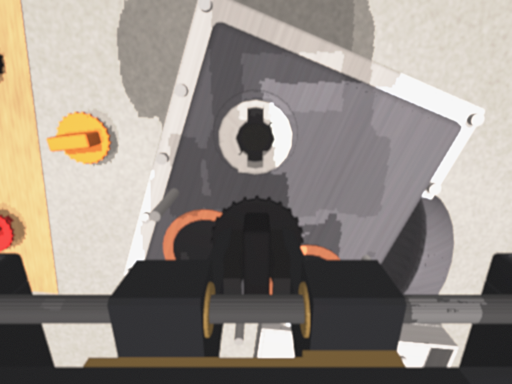

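Run:
```python
from h import *
w=np.load('w6.npy',allow_pickle=True).item();s=np.load('s6.npy',allow_pickle=True).item();R=s['ee_rot'];p=s['eef_pos']
q=lambda x,y,z=118:onplane(w,(195+x/5,50+y/5),z)
T=q(303.5,290);B=q(300.5,588)
print('yaw',np.degrees(np.arctan2(*(B-T)[[1,0]])),'tool',np.degrees(np.arctan2(R[1,0],R[0,0])),np.linalg.norm(T-B))
C=(T+B)/2;C2=(q(118,430)+q(487,430))/2;print(C,C2,np.linalg.norm(q(118,430)-q(487,430)),'hole ctr',(q(208,437)+q(392,437))/2)
print('tool',R.T@(C-p),R.T@(C2-p))
```

```text
yaw 6.07220273316817 tool 6.6347936613247445 42.788453678299845
[510.26265138 194.18109298 118.        ] [508.26565662 194.02695877 118.        ] 53.04942741697509 hole ctr [509.30239042 193.78621901 118.        ]
tool [-51.94663143  59.46127411  -0.87833362] [-53.94805769  59.46468853  -0.80070188]
```

Call:
move_arm(steps="-26 0 -1 0.006 255;-26 0 0 0 255;0 15 0 0 255;0 12 0 0 255;0 0 0 0 255")

```text
time: 7.8
eef_pos: [510.1, 194.2, 150.5]
ee_rot: [[0.994, -0.001, -0.11], [0.11, -0.0, 0.994], [-0.001, -1.0, -0.0]]
force: [0.8, 0.6, -1.2]
grip_width: 0.159
```

Run:
```python
from h import *
s=robot.observe();w=imaging.camera_info('wrist');print(s['eef_pos'],s['ee_rot'][:,0],s['force'],s['time'],s['grip_width']*88)
im=imaging.camera('wrist')[:,:,::-1];cv2.imwrite('pics/w7.png',im)
cv2.imwrite('pics/sc7.png',cv2.resize(imaging.camera('scene')[70:150,240:340,::-1],None,fx=6,fy=6))
cv2.imwrite('pics/si7.png',cv2.resize(imaging.camera('side')[100:180,190:290,::-1],None,fx=6,fy=6))
```

```text
[510.0649123  194.15506531 150.52240683] [ 9.93888916e-01  1.10382254e-01 -7.61989014e-04] [ 0.84312296  0.57308794 -1.17887344] 7.8 13.968604583327734
```

View pics/w7.png

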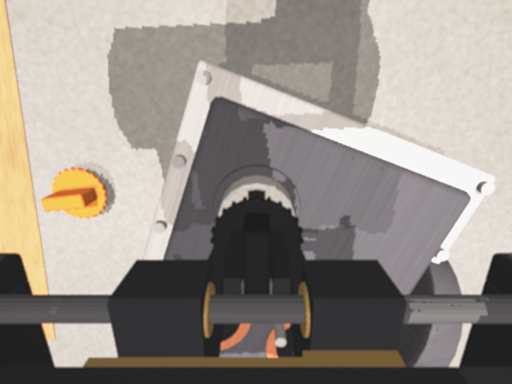

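View pics/si7.png

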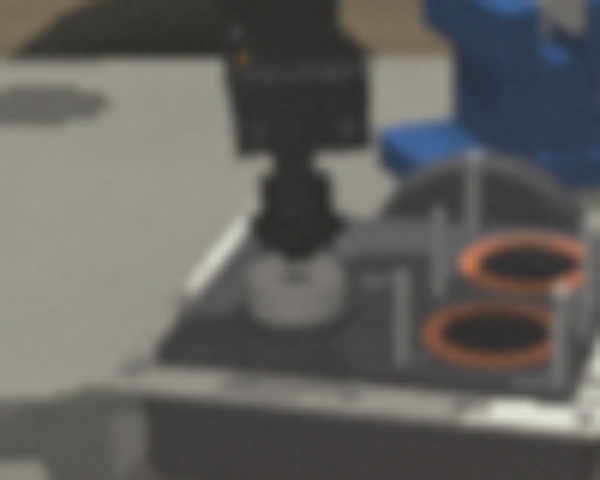

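View pics/sc7.png

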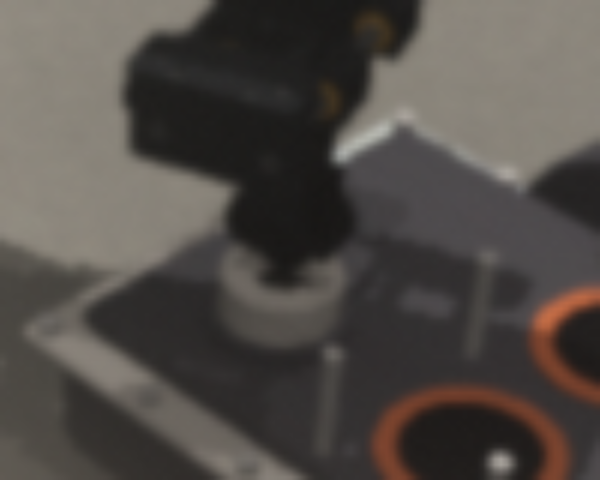

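Call:
move_arm(steps="0 4 0 0 255;0 3 0 0 255;0 2 0 0 255;0 0 0 0 255")

```text
time: 8.28
eef_pos: [510.4, 194.2, 141.3]
ee_rot: [[0.994, -0.001, -0.111], [0.111, -0.0, 0.994], [-0.001, -1.0, -0.0]]
force: [-0.6, -0.4, -1.1]
grip_width: 0.156
```

Call:
move_arm(steps="0 1 0 0 255;0 1 0 0 255;0 1 0 0 255;0 0 0 0 255")

```text
time: 8.62
eef_pos: [510.5, 194.2, 138.6]
ee_rot: [[0.994, -0.0, -0.111], [0.111, -0.0, 0.994], [-0.0, -1.0, -0.0]]
force: [0.9, 0.0, -1.0]
grip_width: 0.155
```

Call:
move_arm(steps="0 1 0 0 255;0 1 0 0 255;0 0 0 0 255;0 0 0 0 255")

```text
time: 8.95
eef_pos: [510.6, 194.2, 136.8]
ee_rot: [[0.994, 0.0, -0.111], [0.111, 0.0, 0.994], [0.0, -1.0, 0.0]]
force: [-0.4, -0.6, -0.2]
grip_width: 0.155
```

Call:
move_arm(steps="0 1 0 0 255;0 1 0 0 255;0 1 0 0 255;0 0 0 0 255")

```text
time: 9.28
eef_pos: [510.6, 194.3, 133.8]
ee_rot: [[0.994, 0.0, -0.111], [0.111, 0.0, 0.994], [0.0, -1.0, 0.0]]
force: [-1.2, -0.2, 2.6]
grip_width: 0.155
```

Call:
move_arm(steps="0 1 0 0 255;0 1 0 0 255;0 1 0 0 255;0 0 0 0 255")

```text
time: 9.62
eef_pos: [510.6, 194.3, 130.9]
ee_rot: [[0.994, 0.0, -0.111], [0.111, 0.0, 0.994], [0.0, -1.0, 0.0]]
force: [0.2, 1.2, 4.5]
grip_width: 0.155
```

Call:
move_arm(steps="0 1 0 0 255;0 1 0 0 255;0 1 0 0 255;0 0 0 0 255")

```text
time: 9.95
eef_pos: [510.6, 194.3, 128.2]
ee_rot: [[0.994, 0.001, -0.111], [0.111, 0.0, 0.994], [0.001, -1.0, 0.0]]
force: [-1.5, 0.9, 8.3]
grip_width: 0.15
```

Call:
move_arm(steps="0 0.5 0 0 255;0 0 0 0 255;0 0 0 0 255")

```text
time: 10.2
eef_pos: [510.6, 194.3, 127.9]
ee_rot: [[0.994, 0.001, -0.111], [0.111, 0.0, 0.994], [0.001, -1.0, 0.0]]
force: [-2.9, 0.1, 7.7]
grip_width: 0.156
```

Call:
move_arm(steps="0 0 0 0 255;0 0 0 0 255")

```text
time: 10.37
eef_pos: [510.7, 194.3, 127.9]
ee_rot: [[0.994, 0.001, -0.111], [0.111, 0.0, 0.994], [0.001, -1.0, -0.0]]
force: [-2.4, -0.2, 9.1]
grip_width: 0.159
```

Call:
move_arm(steps="-0.5 0.5 0 0 255;0 0 0 0 255;0 0 0 0 255")

```text
time: 10.62
eef_pos: [510.6, 194.3, 127.6]
ee_rot: [[0.994, 0.002, -0.111], [0.111, 0.0, 0.994], [0.002, -1.0, 0.0]]
force: [-0.7, 0.4, 9.2]
grip_width: 0.153
```

Call:
move_arm(steps="0 0.5 0 0 255;0 0 0 0 255;0 0 0 0 255")

```text
time: 10.87
eef_pos: [510.6, 194.3, 127.1]
ee_rot: [[0.994, 0.002, -0.111], [0.111, 0.0, 0.994], [0.002, -1.0, 0.0]]
force: [-0.8, -0.2, 8.7]
grip_width: 0.157
```

```bash
python3 -c "
from workcell import robot
s=robot.observe();print(s['eef_pos'],s['force'],s['ft_torque'])"
```

```text
[510.59816369 194.25699873 127.10789636] [-0.83260459 -0.20335975  8.72654878] [-0.02228682  0.1391553   0.02689316]
```

Call:
move_arm(steps="0 0.4 0 0 255;0 0 0 0 255;0 0 0 0 255")

```text
time: 11.12
eef_pos: [510.6, 194.3, 126.8]
ee_rot: [[0.994, 0.002, -0.111], [0.111, 0.0, 0.994], [0.002, -1.0, 0.0]]
force: [-1.7, -0.2, 10.2]
grip_width: 0.158
```

Call:
move_arm(steps="0 0.4 0 0 255;0 0 0 0 255;0 0 0 0 255")

```text
time: 11.37
eef_pos: [510.6, 194.3, 126.7]
ee_rot: [[0.994, 0.003, -0.111], [0.111, 0.0, 0.994], [0.003, -1.0, 0.0]]
force: [-1.8, -0.3, 12.2]
grip_width: 0.159
```

Call:
move_arm(steps="0 -0.4 0 0.03 255;0 0 0 0.05 255;0 0 0 0.05 255;0 0 0 0 255")

```text
time: 11.7
eef_pos: [510.8, 194.2, 126.9]
ee_rot: [[1.0, 0.003, 0.021], [-0.021, 0.0, 1.0], [0.003, -1.0, 0.0]]
force: [-0.1, -0.3, 9.7]
grip_width: 0.158
```

```bash
python3 -c "
from workcell import robot
s=robot.observe();print(s['eef_pos'],s['force'],s['ft_torque'])"
```

```text
[510.8056553  194.23650626 126.86315793] [-0.10524041 -0.31691574  9.68814439] [ 0.00335288  0.0520529  -0.02986717]
```

Call:
move_arm(steps="0 0 0 0.06 255;0 0 0 0.06 255;0 0 0 0.06 255;0 0 0 0.06 255;0 0 0 0 255")

```text
time: 12.12
eef_pos: [510.9, 194.2, 126.9]
ee_rot: [[0.966, 0.003, 0.259], [-0.259, 0.0, 0.966], [0.003, -1.0, 0.001]]
force: [-0.6, -0.6, 8.7]
grip_width: 0.154
```

```bash
python3 -c "
from workcell import robot
s=robot.observe();print(s['eef_pos'],s['force'],s['ft_torque'])"
```

```text
[510.93429477 194.19884023 126.87464059] [-0.64444208 -0.59995556  8.71408084] [-0.05859607  0.03068236  0.01355544]
```

Call:
move_arm(steps="0 0 0 0.06 255;0 0 0 0.06 255;0 0 0 0.06 255;0 0 0 0.06 255;0 0 0 0 255")

```text
time: 12.53
eef_pos: [511.0, 194.2, 126.9]
ee_rot: [[0.877, 0.003, 0.481], [-0.481, 0.0, 0.877], [0.003, -1.0, 0.002]]
force: [0.2, -1.3, 8.1]
grip_width: 0.158
```

```bash
python3 -c "
from workcell import robot
s=robot.observe();print(s['eef_pos'],s['force'],s['ft_torque'])"
```

```text
[510.95584239 194.20329226 126.8879346 ] [ 0.21097182 -1.29545224  8.1463868 ] [-0.11451673 -0.01459716  0.01045529]
```

Call:
move_arm(steps="0 0.1 0 0.06 255;0 0 0 0.06 255;0 0 0 0.06 255;0 0 0 0.06 255;0 0 0 0 255")

```text
time: 12.95
eef_pos: [511.0, 194.1, 126.8]
ee_rot: [[0.737, 0.003, 0.676], [-0.676, 0.0, 0.737], [0.002, -1.0, 0.002]]
force: [0.9, -0.0, 9.7]
grip_width: 0.153
```

Call:
move_arm(steps="0 0 0 0.06 255;0 0 0 0.06 255;0 0 0 0.06 255;0 0 0 0.06 255;0 0 0 0 255")

```text
time: 13.37
eef_pos: [511.0, 194.2, 126.8]
ee_rot: [[0.555, 0.003, 0.832], [-0.832, 0.0, 0.555], [0.002, -1.0, 0.003]]
force: [0.4, -0.1, 9.0]
grip_width: 0.155
```

```bash
python3 -c "
from workcell import robot
s=robot.observe();print(s['eef_pos'],s['force'],s['ft_torque'],s['joint_pos'])"
```

```text
[510.96771731 194.15468912 126.82778854] [ 0.4006649  -0.07031766  9.03303627] [-0.17988562  0.0147249  -0.00251555] [ 8.39994165e+00  2.75461552e+01  8.49554745e+01 -1.77066302e-02
  6.73183068e+01 -2.53284715e+01]
```

Call:
move_arm(steps="0 0 0 0.04 255;0 0 0 0.04 255;0 0 0 0.02 255;0 0 0 0 255")

```text
time: 13.7
eef_pos: [511.0, 194.1, 126.8]
ee_rot: [[0.471, 0.003, 0.882], [-0.882, 0.0, 0.471], [0.001, -1.0, 0.003]]
force: [-0.1, -0.8, 10.1]
grip_width: 0.161
```

```bash
python3 -c "
from workcell import robot
s=robot.observe();print(s['eef_pos'],s['force'],s['ft_torque'],s['ee_rot'][:,0])"
```

```text
[510.9853199  194.13035214 126.79922919] [-0.14990898 -0.81864824 10.14018027] [-0.19658282  0.02316289  0.02528609] [ 0.47140014 -0.88191836  0.00138616]
```

Call:
move_arm(steps="0 0 0 0.02 255;0 0 0 0.02 255;0 0 0 0 255;0 0 0 0 255")

```text
time: 14.03
eef_pos: [511.0, 194.1, 126.8]
ee_rot: [[0.437, 0.003, 0.9], [-0.9, 0.0, 0.437], [0.001, -1.0, 0.003]]
force: [0.3, -0.1, 8.9]
grip_width: 0.162
```

```bash
python3 -c "
from workcell import robot
s=robot.observe();print(s['eef_pos'],s['force'],s['ft_torque'],s['ee_rot'][:,0])"
```

```text
[510.97398063 194.11345011 126.81499772] [ 0.29524956 -0.05038629  8.94190932] [-0.18514383  0.04198601 -0.00349134] [ 0.43664995 -0.89963061  0.00126224]
```

Call:
move_arm(steps="0 0 0 0.02 255;0 0 0 0.02 255;0 0 0 0 255;0 0 0 0 255")

```text
time: 14.37
eef_pos: [511.0, 194.1, 126.8]
ee_rot: [[0.4, 0.003, 0.916], [-0.916, 0.0, 0.4], [0.001, -1.0, 0.003]]
force: [1.1, -0.3, 9.3]
grip_width: 0.16
```

```bash
python3 -c "
from workcell import robot
s=robot.observe();print(s['eef_pos'],s['force'],s['ft_torque'],s['ee_rot'][:,0])"
```

```text
[510.95499835 194.11632773 126.8089508 ] [ 1.08968052 -0.30318581  9.27989886] [-0.20986201  0.02690336  0.00386655] [ 0.40036274 -0.91635602  0.00114447]
```

Call:
move_arm(steps="0 0 0 0.02 255;0 0 0 0.02 255;0 0 0 0 255;0 0 0 0 255")

```text
time: 14.7
eef_pos: [510.6, 194.1, 126.8]
ee_rot: [[0.364, 0.002, 0.932], [-0.932, -0.0, 0.364], [0.001, -1.0, 0.002]]
force: [-3.3, -1.0, 9.8]
grip_width: 0.163
```

```bash
python3 -c "
from workcell import robot
s=robot.observe();print(s['eef_pos'],s['force'],s['ft_torque'],s['ee_rot'][:,0])"
```

```text
[510.57406161 194.09957146 126.75209336] [-3.25191497 -1.0327644   9.84165846] [-0.2655064   0.33138927  0.15119394] [ 3.63651951e-01 -9.31534486e-01  8.71529539e-04]
```

Call:
move_arm(steps="0 0 0 0.015 255;0 0 0 0 255;0 0 0 0 255")

```text
time: 14.95
eef_pos: [510.5, 194.1, 126.8]
ee_rot: [[0.35, 0.002, 0.937], [-0.937, -0.0, 0.35], [0.001, -1.0, 0.002]]
force: [-2.3, -1.1, 11.0]
grip_width: 0.15
```

```bash
python3 -c "
from workcell import robot
s=robot.observe();print(s['eef_pos'],s['force'],s['ft_torque'],s['ee_rot'][:,0])"
```

```text
[510.45676547 194.08451302 126.75794745] [-2.29073421 -1.09605707 11.01628651] [-0.26188459  0.41650054  0.23589469] [ 3.49851536e-01 -9.36804767e-01  8.55567749e-04]
```

Call:
move_arm(steps="0 -0.6 0 -0.02 255;0 -0.6 0 0 255;0 -0.6 0 0 255;0 -0.6 0 0 255;0 0 0 0 255")

```text
time: 15.37
eef_pos: [510.4, 194.1, 128.8]
ee_rot: [[0.368, 0.001, 0.93], [-0.93, -0.0, 0.368], [0.001, -1.0, 0.001]]
force: [-1.3, -1.1, 8.1]
grip_width: 0.157
```

Call:
move_arm(steps="0 -0.5 0 0 255;0 0 0 0 255;0 0 0 0 255")

```text
time: 15.62
eef_pos: [510.4, 194.1, 129.2]
ee_rot: [[0.368, 0.001, 0.93], [-0.93, -0.0, 0.368], [0.001, -1.0, 0.001]]
force: [-1.1, -0.7, 6.9]
grip_width: 0.154
```

Call:
move_arm(steps="0 -0.6 0 0 255;0 0 0 0 255;0 0 0 0 255")

```text
time: 15.87
eef_pos: [510.4, 194.1, 129.6]
ee_rot: [[0.368, 0.001, 0.93], [-0.93, -0.0, 0.368], [0.001, -1.0, 0.001]]
force: [0.3, -0.9, 6.3]
grip_width: 0.155
```

Call:
move_arm(steps="0 -0.6 0 0 255;0 0 0 0 255;0 0 0 0 255")

```text
time: 16.12
eef_pos: [510.4, 194.1, 129.7]
ee_rot: [[0.368, 0.001, 0.93], [-0.93, -0.0, 0.368], [0.0, -1.0, 0.001]]
force: [3.6, -1.3, 0.6]
grip_width: 0.16
```

Call:
move_arm(steps="0 -0.6 0 0 255;0 0 0 0 255;0 0 0 0 255")

```text
time: 16.37
eef_pos: [510.3, 194.1, 129.8]
ee_rot: [[0.368, -0.0, 0.93], [-0.93, -0.0, 0.368], [0.0, -1.0, -0.0]]
force: [4.8, -0.3, -5.6]
grip_width: 0.156
```

The lugs are caught: an upward pull meets a firm stop at about 14 mm down. Next I take the pull off and release.

Call:
move_arm(steps="0 0.8 0 0 255;0 0 0 0 255;0 0 0 0 160;0 0 0 0 160;0 0 0 0 160")

```text
time: 16.78
eef_pos: [509.4, 194.3, 129.4]
ee_rot: [[0.368, -0.001, 0.93], [-0.93, 0.0, 0.368], [-0.001, -1.0, -0.001]]
force: [-0.3, 0.3, 0.3]
grip_width: 0.357
```

Call:
move_arm(steps="0 0 0 0 140;0 0 0 0 140;0 0 0 0 140;0 0 0 0 140;0 0 0 0 140")

```text
time: 17.2
eef_pos: [510.0, 194.2, 129.7]
ee_rot: [[0.368, -0.0, 0.93], [-0.93, 0.0, 0.368], [-0.0, -1.0, -0.0]]
force: [-0.7, 0.6, 0.2]
grip_width: 0.45
```

Call:
move_arm(steps="0 -10 0 0 140;0 -25 0 0 140;0 -35 0 0 140;0 -35 0 0 140;30 -10 0 0 140")

```text
time: 17.62
eef_pos: [521.1, 169.1, 250.9]
ee_rot: [[0.372, 0.008, 0.928], [-0.928, 0.002, 0.372], [0.001, -1.0, 0.009]]
force: [0.4, 0.9, 0.4]
grip_width: 0.454
```

Call:
move_arm(steps="10 0 0 0 140;0 0 0 0 140;0 0 0 0 140")

```text
time: 17.87
eef_pos: [524.2, 156.8, 243.7]
ee_rot: [[0.367, -0.002, 0.93], [-0.93, 0.0, 0.367], [-0.001, -1.0, -0.002]]
force: [-0.2, -0.2, -0.2]
grip_width: 0.449
```

Run:
```python
from h import *
s=robot.observe();print(s['eef_pos'],s['force'],s['time']);np.save('s8.npy',s,allow_pickle=True)
w=imaging.camera_info('wrist');np.save('w8.npy',w,allow_pickle=True)
im=imaging.camera('wrist')[:,:,::-1];cv2.imwrite('pics/w8.png',im)
cv2.imwrite('pics/w8c.png',cv2.resize(np.clip(im[80:230,170:340].astype(float)*2.5,0,255).astype(np.uint8),None,fx=4,fy=4,interpolation=cv2.INTER_CUBIC))
cv2.imwrite('pics/si8.png',cv2.resize(imaging.camera('side')[120:180,190:290,::-1],None,fx=7,fy=7,interpolation=cv2.INTER_CUBIC))
```

```text
[524.23157031 156.83932144 243.72613372] [-0.22036019 -0.15186767 -0.192651  ] 17.8667
```

View pics/w8c.png

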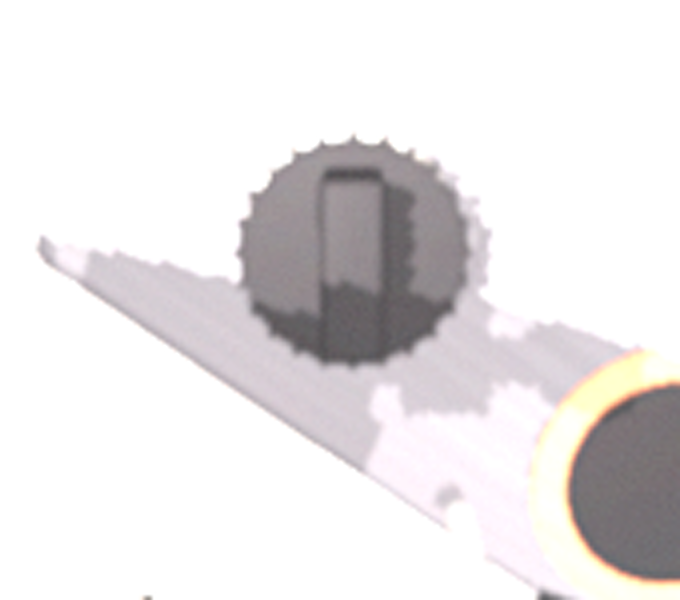

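View pics/si8.png

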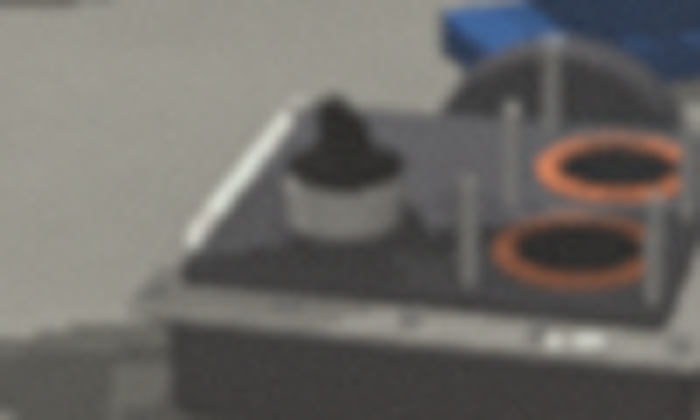

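View pics/w8.png

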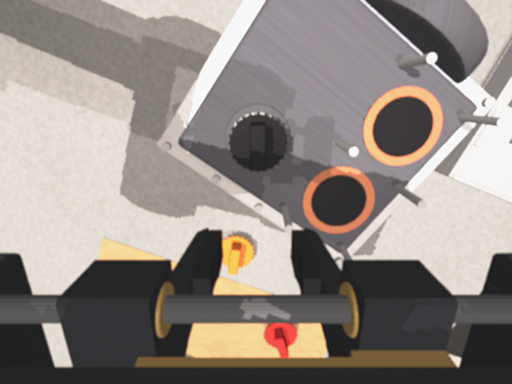

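Run:
```python
from h import *
w=np.load('w8.npy',allow_pickle=True).item()
q=lambda x,y,z:onplane(w,(170+x/4,80+y/4),z)
print('flange',q(354,252,126),np.linalg.norm(q(240,252,126)-q(469,252,126)))
a,b=q(353,180,152),q(353,362,152);d=b-a;print('bar mid',(a+b)/2,np.linalg.norm(d),np.degrees(np.arctan2(d[1],d[0])))
robot.job_done()
```

```text
flange [511.45458219 193.52599924 126.        ] 53.29888497099726
bar mid [511.18116712 193.27199927 152.        ] 38.66832360871799 -68.27884118499776
the job is handed in; nothing more can be done
```

The black winged cap is locked in the filler collar and released, and the job is handed in at about 18 s of the 69 s allowed. No verdict came back, so this rests on my own checks.

**What I did:** I picked the cap up from the cardboard by its bar and lowered it into the slots. It went in without catching on the rim. I pressed until the flange met the rim at about 12 N, eased back slightly, and turned it clockwise about 75° to the end stop at about 0.24 N·m. The largest force I read was about 12 N, well under the 50 N limit.

**Last checks:**
- **Locked:** with the cap still gripped, pulling up was stopped firmly at about 14.0 mm below the rim, measured from where the flange met it. Against a pull of about 5.6 N it moved only 0.1 mm more.
- **Position:** after release, the last wrist picture shows the cap within about 2 mm of where I measured the collar's axis. Its bar is still at the locked angle of -68°, and the side picture shows it seated.
- **Let go:** the fingers are about 110 mm above their release height, and the force on the tool reads near zero.

**Disagreements:**
- **Collar position:** the scene and side cameras put the collar about 3 to 4 mm from where the wrist camera did. I used the wrist camera, and the cap went in without jamming.
- **Angle:** the turn came out about 4–5° more than the stated 70°, which I put down to the cap's play in the slots and my slot reading.
- **Bystanders:** I did not measure the other parts again at the end. My path stayed clear of them, and I saw no contact.

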